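# Clamp a spoon blank in the filing jig

## Task

Ready the spoon blank for filing: with the fingertips, push it along the rails of the jig until the end of its stem is fully home against the end stop, then push the clamp's handle over, away from the blank and down past its dead point, until it snaps into lock and holds the blank. Only push: do not lift or carry the blank, and leave the other things on the bench where they are.

Things in the scene. Friction and masses are not known exactly. Their poses are not given: they have to be found in the camera images.
- jig: fixed filing jig: dark steel plate 275 x 70 x 12 mm (x -175 to 100, y -35 to 35 mm) on the bench. Origin: on the bench, directly below the end stop's face. x runs along the rails towards the stop, z up. Two low steel rails (x -62 to 0, 23.6 mm apart, tops 22 mm above the bench) guide the blank's stem
- stop (a point): middle of the end stop's face, at x 0, y 0, z 19 mm in the jig's frame, axes as the jig's. The stop is a steel block across the end of the rails: x 0 to 14 mm, top 26 mm above the bench
- pivot (a point): the clamp's pivot, on which its handle turns: in the jig's frame at x 35, y 0, z 75 mm, axes as the jig's. It lies between two steel cheeks behind the stop: x 22 to 66, outer faces at y -17 and 17, tops 85 mm above the bench
- handle (a joint): angle of the clamp's handle (rad): 0 upright (open), grows as its end swings to the jig's +x and down, away from the blank. Starts at 0 to 0.16. Friction keeps it where it is left up to about 0.9, where the foot meets a blank in place; then it resists (a few N at the grip) and springs back if let go, until the dead point at 1.25; beyond it, it snaps to its stop at 1.45 (locked, nearly level)
- handle_end (a point): free end of the clamp's handle, 108 mm from the pivot. The handle is a straight round bar from the pivot, with a black grip 20 mm thick from 45 mm out to the end
- foot: the clamp's sprung rubber foot, 16 mm across, under the end of the clamp's arm. Origin: on the arm, 7 mm from its end. The arm, 12 mm wide, reaches to -x over the blank; it starts raised about 35 deg (its end up to 125 mm above the bench) and comes down as the handle is pushed over. Locked, the foot presses the stem 40 mm from the stop with about 10 N
- blank: loose spoon blank of solid silver-coloured metal, about 350 g, 14 mm thick, lying flat on the jig's plate (top 26 mm above the bench), stem between the rails. Origin: underside of the middle of the stem's square end (the nose). x points along the stem to the stop. Stem 20 mm wide, x -95 to 0. It starts with the nose 18 to 42 mm short of the stop
- blank_tail (a point): rearmost point of the blank, 7 mm above its underside, at x -120 mm in the blank's frame: the rim of the round disc (the future bowl, 40 mm across, centred at x -100) in which the stem ends
- spoon_a: bystander, loose: finished silver-coloured spoon lying beside the jig, on the far side from the robot, its length along its own x
- bench_block: bystander, loose: bright steel bench block 50 x 50 x 30 mm lying beside the jig, on the robot's side; origin at the centre of its underside
- hammer: bystander, loose: hammer with a wooden handle lying on the bench, to one side
- mallet: bystander, loose: wooden mallet lying on the bench, to one side: head 44 mm thick and 85 mm long, handle 200 mm along its -x
- rivet_bowl: bystander, loose: small white ceramic bowl, 84 mm across the rim, 40 mm high
- jar: bystander, loose: small amber glass jar, 56 mm across, 70 mm high
- burnisher: bystander, loose: screwdriver-shaped burnisher with a dark wooden handle, lying on the far side of the bench
There are look-alikes about, which are no part of the job. Leave any blue or orange look-alike of the blank alone.

How it is judged:
By the outcome, as a careful person would: the job done as asked, in the order asked, and still so for the second after the job is handed in, with the robot touching nothing.
It also fails if it takes over 48 s, if anything falls off the work surface, if the arm or the gripper's body presses on something with over 40 N, if the wrist force passes 120 N, or if a joint passes its speed limit or range.

## Robot

A 6-joint arm with a two-finger parallel gripper is mounted at the origin on the work surface. World frame = base frame: x ahead of the robot, y to its left, z up, the work surface at z = 0. Lengths are in m, angles in degrees, forces in N, time in s.
With the tool pointing down it reaches from about 0.3 to 0.75 m from the base axis. Payload 8.5 kg.
Tool frame: the origin (TCP) lies midway between the tips of the shut fingers; the grasp point (between the pads) lies 19 mm behind it; z points along the fingers, y is the line along which they close (so a half turn about z gives the same grasp; the last joint's range is limited). The gripper opens to 85 mm and grips with 20 to 120 N. Pads are 22 mm wide; open, the fingers measure 114 mm over their backs; the gripper's body (76 mm by 85 mm) begins 54 mm behind the grasp point. The pads swing forward as they close: fully open they stand 13 mm farther back than shut.
Start: joints at [-85.674, 21.807, 74.336, -0, 83.858, -12.336], TCP at [0.158, -0.527, 0.231] pointing down, gripper open.
Joint ranges: [-178.18, 178.18], [-50.72, 133.34], [12.68, 142.11], [-81.47, 261.47], [9.98, 163.14], [-165.26, 165.26]. Speed limits (degrees/s): [136.94, 136.94, 180, 180, 180, 180].

## Interface

Orientations are given as a 3x3 rotation matrix whose columns are the frame's x, y, z axes.
In Python, from rig import env, viewer, recognise, pinpoint gives the robot as it stands.
- The arm moves only by the tool move_arm, never from a script. Its argument "plan" is text: rows parted by semicolons, each of 7 numbers parted by spaces: the shift along the tool's x, y, z in m, then the turn, a rotation vector about the tool's x, y, z in rad, then the finger opening in m, from 0 to 0.0854. A call has 1 to 12 rows; each row shifts and turns the commanded pose from where the row before left it, along the tool's axes as they then stand; what a row does not reach is not made up. A row lasts 1/8 s, in which the tool goes at most 62.5 mm and 10.7 degrees, less where a joint would pass 70% of its speed; a pose out of reach is approached as far as the arm can. A call is refused whole if a number of a shift passes 0.0625 or a number of a turn 0.188, either way. A call with a gripper value outside its range is refused whole. The fingers move at their own pace and stop on an object; "grip_force" is the grip in N (left out, the last holds). Time passes only in rows, so rows that do not move let the fingers close. It gives the time, the measured TCP pose, the force, the opening and the grip force at its end, in the units of the state.
- env.observe(): the state, without advancing time (a new reading comes with each control period).
- viewer.get_image(name): name is "side" or "top"; returns (picture, depth): 420x560x3 uint8, red, green, blue; 420x560 float32, m along the optical axis (not along the pixel's ray), 0 where there is no reading.
- viewer.calibration(name): a dict with "fx", "fy", "cx", "cy" (pixels), "R" (3x3) and "t" (3): a world point X has camera coordinates R X + t. Camera axes: x right, y down, z forward; pixel columns grow to the right and rows downward; lengths in m; the calibration is good to about 2 mm. A picture is of the moment at which its call begins. calibration takes no time and is no camera call.
- env.close_job(): hands the job in; it is judged then, once.
Trained networks look in the newest picture that a camera, given by its name, has taken for a name from the list of things; names that differ only in an ending like _2 or _b are one class to them, and where a whole thing is asked for, a point or a joint stands for the part that bears it (a point fixed in the world has none). Each returns a list of dicts, best first, with "conf" (0 to 1); they miss things now and then, are a little off and sometimes report something else, mostly with a low value. They report only what shows in the picture. A call takes as long as a camera call. They do not tell look-alikes from the thing itself.
- recognise(camera, name): "extent" ([centre column, centre row, width, height] in pixels, round what is visible of it).
- pinpoint(camera, name): "pixel" ([column, row] in pixels: a listed point, or the origin of a listed thing).
The state is a dict: "time_s": time; "q": joint angles; "qvel": joint speeds; "joint_efforts": joint torques, N m; "position": TCP position; "tool_rot": TCP orientation; "ft_force": force on the tool from outside, world axes, zero at the start; "wrist_torque": the same for the moment, N m; "grip_width": finger opening in m; "gripper_force": force on a finger pad.
Only numpy, scipy, OpenCV 4.12 (cv2) and the standard library are available. Lean on these libraries where they do the work, as an engineer would, in place of code of your own. Each camera call takes 0.05 s, during which the arm holds its last target. There are 200 camera calls.

## Working session

There is one attempt and no reset: what is moved stays moved. The work goes in short steps, Python scripts to look and compute and a tool call to move; the robot and the scene stay as the last step left them, time stands still between calls to the robot, and variables do not carry over. Pictures are saved under pics/ and viewed, at most 10 in all, crops included, and the job is handed in when it is done.

Besides the shell and the picture viewer there is one more tool, called as name(argument=value, ...), one argument or row to a line, values as JSON. move_arm: Moves the arm, as the interface text tells. Its arguments: {"type":"object","properties":{"plan":{"type":"string"},"grip_force":{"type":"number"}},"required":["plan"]}

```bash
mkdir -p pics; cat > h.py <<'E'
import numpy as np, cv2
from rig import env, viewer, recognise, pinpoint
def ray(cam,px):
    c=viewer.calibration(cam); R=np.array(c["R"]);t=np.array(c["t"])
    d=R.T@np.array([(px[0]-c["cx"])/c["fx"],(px[1]-c["cy"])/c["fy"],1.0]); return -R.T@t,d
def atz(cam,px,z):
    o,d=ray(cam,px); return o+d*(z-o[2])/d[2]
def proj(cam,X):
    c=viewer.calibration(cam); p=np.array(c["R"])@np.array(X)+np.array(c["t"]); return np.array([c["fx"]*p[0]/p[2]+c["cx"],c["fy"]*p[1]/p[2]+c["cy"]])
def tri(p1,p2):
    o1,d1=ray("top",p1);o2,d2=ray("side",p2)
    s=np.linalg.lstsq(np.c_[d1,-d2],o2-o1,rcond=None)[0]
    a=o1+d1*s[0];b=o2+d2*s[1]; return (a+b)/2,np.linalg.norm(a-b)
E
python3 - <<'E'
from h import *
np.set_printoptions(precision=4,suppress=True)
for c in("top","side"):
    im,d=viewer.get_image(c); cv2.imwrite(f"pics/{c}0.png",im[:,:,::-1]); 
P={}
for n in("jig","stop","pivot","handle_end","blank","blank_tail","foot"):
    for c in("top","side"):
        r=pinpoint(c,n); P[n,c]=r
        print(n,c,[(np.round(x["pixel"],1).tolist(),round(x["conf"],2)) for x in r[:3]])
    if P[n,"top"] and P[n,"side"]: print("  tri",*tri(P[n,"top"][0]["pixel"],P[n,"side"][0]["pixel"]))
print(env.observe())
E
```

```text
jig top [([279.5, 247.1], 0.91), ([142.8, 243.2], 0.73), ([277.7, 248.3], 0.25)]
jig side [([310.2, 253.2], 0.66), ([303.0, 237.7], 0.34)]
  tri [ 0.5078  0.0092 -0.0052] 0.0013051793504590332
stop top [([276.1, 248.9], 0.55), ([388.7, 161.4], 0.51)]
stop side [([313.9, 248.5], 0.64)]
  tri [0.4988 0.0165 0.0185] 0.010146009680431613
pivot top [([260.3, 245.2], 0.94)]
pivot side [([279.3, 197.0], 0.59), ([340.5, 227.7], 0.47)]
  tri [0.5404 0.0614 0.199 ] 0.06410134256817256
handle_end top [([249.4, 240.1], 0.46)]
handle_end side [([295.8, 204.2], 0.52)]
  tri [0.5234 0.0734 0.1872] 0.0017815644674945834
blank top [([176.5, 255.3], 0.94), ([372.7, 294.0], 0.73), ([293.2, 250.9], 0.64)]
blank side [([313.9, 247.7], 0.62), ([275.6, 311.2], 0.56), ([371.2, 220.6], 0.5)]
  tri [0.4583 0.227  0.1714] 0.0692245759061124
blank_tail top [([214.3, 280.3], 0.73), ([360.9, 342.3], 0.73), ([335.4, 272.4], 0.72)]
blank_tail side [([320.9, 293.7], 0.88), ([339.9, 225.7], 0.69)]
  tri [0.4213 0.1799 0.007 ] 0.005828293733198409
foot top [([286.9, 255.8], 0.52)]
foot side [([316.3, 222.2], 0.45)]
  tri [ 0.4906 -0.0076  0.0941] 0.009037132717201395
{'time_s': 0.8, 'q': array([-85.6747,  21.8045,  74.3344,   0.    ,  83.8578, -12.337 ]), 'qvel': array([ 0.108 ,  0.0101, -0.0197,  0.0361, -0.0274,  0.0308]), 'joint_efforts': array([  0.0004, -44.8291, -23.1453,  -0.0002,   0.0005,   0.    ]), 'position': array([ 0.1577, -0.5269,  0.2314]), 'tool_rot': array([[ 0.958 ,  0.2867,  0.    ],
       [ 0.2867, -0.958 , -0.0001],
       [-0.    ,  0.0001, -1.    ]]), 'ft_force': array([ 0.2023, -0.2012,  0.2082]), 'wrist_torque': array([-0.0224, -0.022 ,  0.0404]), 'gripper_force': 0.0, 'grip_width': 0.08546642495010602}
```

View pics/top0.png

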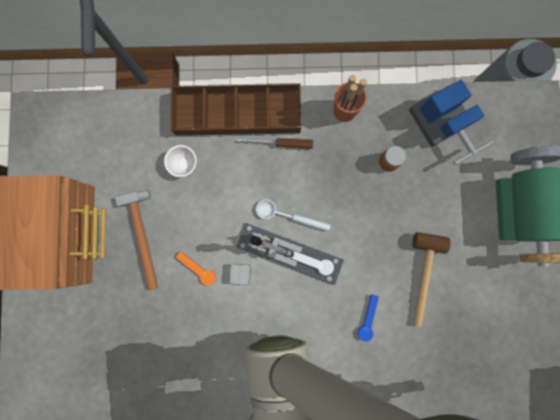

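View pics/side0.png

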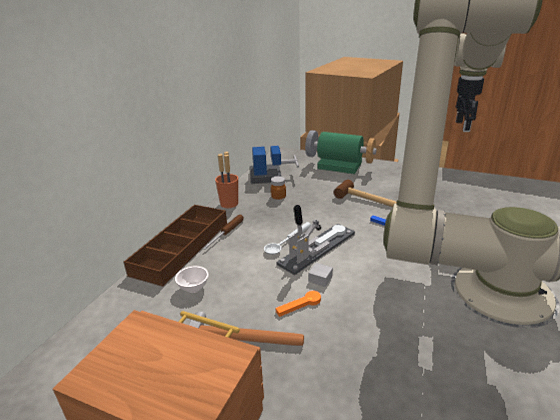

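The top picture shows the jig at columns 238–343, rows 225–283, with its +x end at the upper left. The silver blank's disc is at about (326,267), and the handle grip stands upright at about (257,241). In the side picture the grip top is at (297,208) and the disc at about (340,230). The orange and blue pieces are look-alikes.

```bash
python3 - <<'E'
from h import *
np.set_printoptions(precision=4,suppress=True)
im=cv2.imread("pics/top0.png"); _,d=viewer.get_image("top")
hsv=cv2.cvtColor(im,cv2.COLOR_BGR2HSV)
m=(hsv[:,:,2]<95).astype(np.uint8); w=np.zeros_like(m); w[215:292,228:352]=1; m*=w
n,l,st,_=cv2.connectedComponentsWithStats(m); k=1+np.argmax(st[1:,4]); print(st[1:])
ys,xs=np.where(l==k)
pts=np.array([atz("top",(x,y),0.012)[:2] for x,y in zip(xs,ys)])
r=cv2.minAreaRect((pts*1000).astype(np.float32)); print(r, cv2.boxPoints(r))
# fit with 275x70 rectangle
c0=np.mean(cv2.boxPoints(r),0)/1000
a=cv2.boxPoints(r); 
e=[a[1]-a[0],a[2]-a[1]]; e=max(e,key=np.linalg.norm); u=e/np.linalg.norm(e); u=u if u[1]>0 else -u
org=c0+u*0.0375; print("axis",u,np.degrees(np.arctan2(u[1],u[0])),"jig origin",org)
J=lambda x,y,z:[*(org+u*x+np.array([-u[1],u[0]])*y),z]
print("pivot",J(.035,0,.075),"tail-px",proj("top",J(-.15,0,.019)))
for p in((335.4,272.4),): print("tail world",atz("top",p,.019))
tl=tri((335.4,272.4),(339.9,225.7));print(tl)
for nm,p in((" tail",atz("top",(335.4,272.4),.019)),("blank",atz("top",(293.2,250.9),.012)),("hend",tri((249.4,240.1),(295.8,204.2))[0]),("foot",tri((286.9,255.8),(316.3,222.2))[0])):
    v=p[:2]-org; print(nm,"in jig",v@u,v@np.array([-u[1],u[0]]),p[2])
V=im.copy(); 
s=cv2.resize(im[210:300,225:360],None,fx=5.5,fy=5.5,interpolation=cv2.INTER_CUBIC)
def dr(cam,img,x0,y0,f,X,col):
    p=(proj(cam,X)-[x0,y0]+.5)*f; cv2.circle(img,tuple(int(v) for v in p),3,col,-1)
si=cv2.imread("pics/side0.png"); s2=cv2.resize(si[195:285,260:370],None,fx=5.5,fy=5.5,interpolation=cv2.INTER_CUBIC)
for img,c,x0,y0 in((s,"top",225,210),(s2,"side",260,195)):
    for X in((.1,.035,.012),(.1,-.035,.012),(-.175,.035,.012),(-.175,-.035,.012)): dr(c,img,x0,y0,5.5,J(*X),(0,0,255))
    for X in((0,.0,.026),(0,.0118,.022),(0,-.0118,.022),(-.062,.0118,.022),(-.062,-.0118,.022)): dr(c,img,x0,y0,5.5,J(*X),(0,255,0))
    for X in((.035,0,.075),(.035,0,.183)): dr(c,img,x0,y0,5.5,J(*X),(255,0,255))
b=np.zeros((s.shape[0]+0,s.shape[1],3),np.uint8)
cv2.imwrite("pics/c1.png",s);cv2.imwrite("pics/c2.png",s2)
E
```

```text
[[244 225   3   7  11]
 [236 233  63  38 459]
 [267 237   6   6  17]
 [285 248   4   2   6]
 [283 251  10   6  20]
 [303 252   2   1   2]
 [331 257   3   3   4]
 [320 258   1   1   1]
 [298 262  23  14  63]
 [300 271  14   6  17]
 [332 275   1   1   1]
 [316 277   4   2   4]
 [321 277   6   5  13]
 [331 283   1   1   1]]
((500.9920654296875, 35.35741424560547), (174.04815673828125, 48.983558654785156), 69.49523162841797) [[447.5688 -37.574 ]
 [493.4489 -54.7322]
 [554.4154 108.2888]
 [508.5352 125.447 ]]
axis [0.3503 0.9366] 69.49523 jig origin [0.5141 0.0705]
pivot [np.float32(0.5263878), np.float32(0.103264034), 0.075] tail-px [310.4819 264.8183]
tail world [ 0.4414 -0.1336  0.019 ]
(array([ 0.45  , -0.1305,  0.0207]), np.float64(0.017836700505159023))
 tail in jig -0.21657011020377645 -0.003394552288536993 0.018999999999999906
blank in jig -0.09630133986028318 -0.018696662130270717 0.01200000000000001
hend in jig 0.0060023384643845155 -0.007688119989267171 0.18721444349513178
foot in jig -0.08134482774798373 -0.005317349305710646 0.0941078271255606
```

View pics/c1.png

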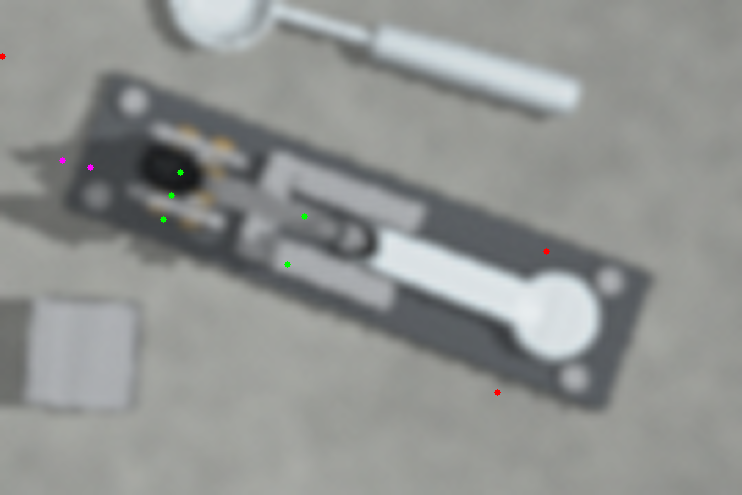

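View pics/c2.png

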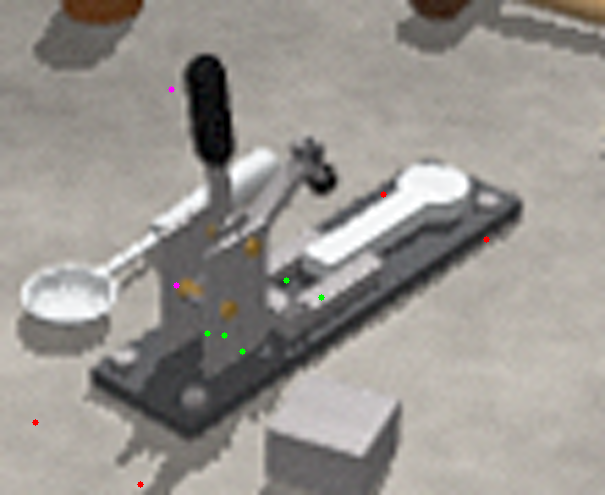

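The top crop shows the plate corners at (108,72), (68,207), (652,275) and (603,408), and the disc centre at (557,316). My dark-pixel mask only caught the shadowed half, so its dots are off. I'll fit the jig to these corners instead.

```bash
cat > fit.py <<'E'
from h import *
from scipy.optimize import least_squares
np.set_printoptions(precision=4,suppress=True)
f=5.5; T=lambda p:np.array(p)/f+[225,210]-.5; S=lambda p:np.array(p)/f+[260,195]-.5
C=[(.1,-.035,.012),(.1,.035,.012),(-.175,-.035,.012),(-.175,.035,.012)]
tp=[T(p) for p in((108,72),(68,207),(652,275),(603,408))]
sp=[S(p) for p in((93,371),(190,428),(430,161),(520,201))]
def J(q,X):
    c,s=np.cos(q[2]),np.sin(q[2]); return np.array([q[0]+c*X[0]-s*X[1],q[1]+s*X[0]+c*X[1],X[2]])
def res(q,k=2): return np.concatenate([proj("top",J(q,X))-p for X,p in zip(C,tp)]+([proj("side",J(q,X))-p for X,p in zip(C,sp)] if k>1 else []))
E
python3 - <<'E'
from fit import *
q0=[.51,.03,1.2]
for k in(1,2):
    q=least_squares(res,q0,args=(k,)).x; print(q,np.degrees(q[2]),res(q).reshape(-1,2))
np.save("q.npy",q)
def inv(P): 
    v=np.array(P[:2])-q[:2];c,s=np.cos(q[2]),np.sin(q[2]); return np.array([c*v[0]+s*v[1],-s*v[0]+c*v[1]])
for n,p,z in(("disc",(557,316),.026),("foot",(355,238),.115),("spoon",(220,5),.01),("block near", (136,300),.03),("block",(130,410),.03)): print(n,inv(atz("top",T(p),z)))
print("disc side",inv(atz("side",S((435,186)),.026)),"nose side",inv(atz("side",S((316,250)),.026)))
# grip: top-down grip centre (172,168) in top; side top (205,68)
print("hend", *[ (inv(P),P[2],e) for P,e in [tri(T((165,165)),S((205,62)))]])
print("x",J(q,(1,0,0))-J(q,(0,0,0)), "pivot",J(q,(.035,0,.075)),"tail",J(q,(-.15,0,.02)))
for th in(0,.08,.16): print(th,(proj("top",J(q,(.035+.108*np.sin(th),0,.075+.108*np.cos(th))))-[225,210]+.5)*f,(proj("side",J(q,(.035+.108*np.sin(th),0,.075+.108*np.cos(th))))-[260,195]+.5)*f)
E
```

```text
[0.5059 0.0191 1.2024] 68.89316195924911 [[ 0.5436 -0.36  ]
 [-1.643   0.1511]
 [ 0.6418 -0.601 ]
 [ 0.4414  0.772 ]
 [-0.1877 -0.9272]
 [ 0.8203 -0.8047]
 [-0.5418 -1.4251]
 [ 1.2891 -0.9052]]
[0.506  0.0202 1.2017] 68.85065458721036 [[ 0.148  -0.4189]
 [-2.0586  0.0841]
 [ 0.2114 -0.5877]
 [-0.0098  0.7777]
 [-0.3948 -0.7294]
 [ 0.605  -0.5829]
 [-0.6352 -1.2534]
 [ 1.1954 -0.7156]]
disc [-0.1381  0.0003]
foot [-0.0364 -0.0008]
spoon [ 0.0612 -0.0827]
block near [0.0479 0.0616]
block [0.0326 0.11  ]
disc side [-0.1324  0.003 ] nose side [-0.04   -0.0052]
hend (array([ 0.0467, -0.0022]), np.float64(0.17689972915715096), np.float64(0.0018107030315239478))
x [0.3608 0.9326 0.    ] pivot [0.5187 0.0529 0.075 ] tail [ 0.4519 -0.1197  0.02  ]
0 [188.561  177.7874] [226.7669  43.3253]
0.08 [168.4068 170.2687] [214.5639  50.534 ]
0.16 [148.5515 162.8619] [202.3399  59.053 ]
```

move_arm(
  plan="0.037 -0.027 0 0 0 0 0;0.037 -0.027 0 0 0 0 0;0.037 -0.027 0 0 0 0 0;0.037 -0.027 0 0 0 0 0;0.037 -0.027 0 0 0 0 0;0.037 -0.027 0 0 0 0 0;0.037 -0.027 0 0 0 0 0;0.037 -0.027 0 0 0 0 0;0.037 -0.027 0 0 0 0 0;0.037 -0.027 0 0 0 0 0",
)

```text
time_s: 2.1
position: [0.4355, -0.1608, 0.2315]
tool_rot: [[0.958, 0.287, 0.0], [0.287, -0.958, -0.0], [0.0, 0.0, -1.0]]
ft_force: [0.3, 0.3, -0.5]
grip_width: -0.0005
gripper_force: 0.0
```

move_arm(
  plan="0 0 0 0 0 -0.182 0;0 0 0 0 0 -0.182 0;0 0 0 0 0 -0.182 0;0 0 0 0 0 -0.182 0;0 0 0 0 0 -0.182 0;0 0 0 0 0 0 0;0 0 0 0 0 0 0",
)

```text
time_s: 2.98
position: [0.4347, -0.1621, 0.2313]
tool_rot: [[0.365, 0.931, 0.0], [0.931, -0.365, -0.0], [-0.0, 0.0, -1.0]]
ft_force: [-0.6, 0.5, 0.1]
grip_width: -0.0
gripper_force: 0.0
```

```bash
cat > st.py <<'E'
from fit import *
q=np.array([.506,.0198,np.radians(68.87)])
o=env.observe();p=o["position"];v=p[:2]-q[:2];c,s=np.cos(q[2]),np.sin(q[2])
R=o["tool_rot"];F=o["ft_force"]
print("t",o["time_s"],"jig xyz",c*v[0]+s*v[1],-s*v[0]+c*v[1],p[2],"yaw",np.degrees(np.arctan2(R[1,0],R[0,0])),"F jig",c*F[0]+s*F[1],-s*F[0]+c*F[1],F[2],"w",o["grip_width"],"z",R[:,2])
E
python3 st.py
```

```text
t 2.975 jig xyz -0.19539812896083414 0.000894755064783731 0.23134442922157414 yaw 68.59758963241724 F jig 0.26918867380914446 0.7875735959344652 0.05396254228052286 w -4.3957295588310914e-05 z [ 0. -0. -1.]
```

move_arm(
  plan="0 0.001 0.05 0 0 -0.005 0;0 0 0.05 0 0 0 0;0 0 0.05 0 0 0 0;0 0 0.035 0 0 0 0;0 0 0.018 0 0 0 0;0 0 0.009 0 0 0 0;0 0 0 0 0 0 0",
)

```text
time_s: 3.85
position: [0.4357, -0.1626, 0.0193]
tool_rot: [[0.358, 0.934, -0.0], [0.934, -0.358, 0.0], [0.0, -0.0, -1.0]]
ft_force: [0.0, -0.3, -0.3]
grip_width: -0.0001
gripper_force: 0.0
```

```bash
python3 st.py; python3 - <<'E'
from h import *
a,_=viewer.get_image("top"); b,_=viewer.get_image("side")
s=[cv2.resize(x,(400,320),interpolation=cv2.INTER_CUBIC) for x in(a[200:300,240:365,::-1],b[175:275,270:395,::-1])]
cv2.imwrite("pics/d1.png",np.hstack(s))
E
```

```text
t 3.85 jig xyz -0.1954352630041252 -0.00020136699460852892 0.019318990908577464 yaw 69.02300785171232 F jig -0.27313064860240516 -0.11649948523247046 -0.33082249736824926 w -0.0001237049355993089 z [-0.0002  0.0001 -1.    ]
```

View pics/d1.png

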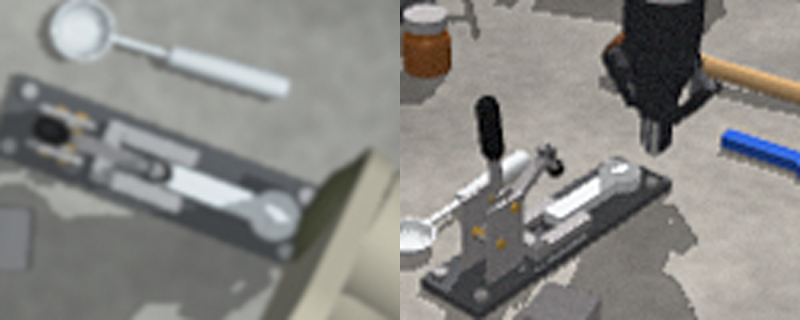

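The gripper stands behind the disc (disc at about (622,175) in the side half, fingertips at about (655,145)), in line with the jig. Now I push.

move_arm(
  plan="0.01 0 0.001 0 0 0 0;0.008 0 0 0 0 0 0;0.006 0 0 0 0 0 0;0.005 0 0 0 0 0 0;0.005 0 0 0 0 0 0;0.005 0 0 0 0 0 0;0.005 0 0 0 0 0 0;0.004 0 0 0 0 0 0",
)

```text
time_s: 4.95
position: [0.453, -0.1175, 0.0184]
tool_rot: [[0.357, 0.934, 0.0], [0.934, -0.357, -0.0], [-0.0, 0.0, -1.0]]
ft_force: [-1.8, -3.3, 1.0]
grip_width: 0.0
gripper_force: 1.5
```

```bash
python3 st.py
```

```text
t 4.95 jig xyz -0.1471816088815571 -1.722929979865173e-05 0.01838185009991286 yaw 69.0889079423968 F jig -3.7184087250720363 0.5004733401520045 1.0441103577761466 w 1.4280508228763375e-05 z [ 0.0001 -0.0002 -1.    ]
```

move_arm(
  plan="0.003 0 0 0 0 0 0;0.003 0 0 0 0 0 0;0.003 0 0 0 0 0 0",
)

```text
time_s: 5.32
position: [0.4561, -0.1091, 0.0184]
tool_rot: [[0.357, 0.934, 0.0], [0.934, -0.357, -0.0], [-0.0, 0.0, -1.0]]
ft_force: [-1.5, -2.9, 2.3]
grip_width: -0.0002
gripper_force: 1.7
```

```bash
python3 st.py
```

```text
t 5.325 jig xyz -0.1382603748769533 8.054283659855721e-05 0.018359843465678066 yaw 69.0864382763936 F jig -3.287460471409957 0.33072529064640155 2.2952521523569818 w -0.00015559955023042215 z [ 0.     -0.0001 -1.    ]
```

Sliding friction only, about 3 N. I'll continue in small steps until the force jumps.

move_arm(
  plan="0.002 0 0 0 0 0 0;0.002 0 0 0 0 0 0",
)

```text
time_s: 5.58
position: [0.4575, -0.1055, 0.0183]
tool_rot: [[0.357, 0.934, 0.0], [0.934, -0.357, -0.0], [-0.0, 0.0, -1.0]]
ft_force: [-1.4, -3.6, 1.4]
grip_width: -0.0002
gripper_force: 1.7
```

move_arm(
  plan="0.0015 0 0 0 0 0 0;0.0015 0 0 0 0 0 0",
)

```text
time_s: 5.82
position: [0.4586, -0.1027, 0.0183]
tool_rot: [[0.357, 0.934, 0.0], [0.934, -0.357, -0.0], [-0.0, 0.0, -1.0]]
ft_force: [-1.7, -3.0, 2.6]
grip_width: 0.0002
gripper_force: 1.8
```

move_arm(
  plan="0.0015 0 0 0 0 0 0",
)

```text
time_s: 5.95
position: [0.4589, -0.1021, 0.0184]
tool_rot: [[0.356, 0.934, -0.001], [0.934, -0.356, -0.002], [-0.002, 0.0, -1.0]]
ft_force: [-7.2, -14.5, 3.4]
grip_width: -0.0001
gripper_force: 8.1
```

```bash
python3 st.py
```

```text
t 5.95 jig xyz -0.1306541662357919 3.700328370243727e-05 0.018377821457703638 yaw 69.13957043568976 F jig -16.108173730832707 1.519620210229287 3.4420065237859396 w -0.0001421825128894533 z [-0.0006 -0.0017 -1.    ]
```

The force jumped to 16 N at TCP x −130.7 mm, against about −131 predicted for fully home. I'll press briefly, back off, lift and go to the handle.

move_arm(
  plan="0.0005 0 0 0 0 0 0;0 0 0 0 0 0 0;-0.004 0 0 0 0 0 0;-0.01 0 0 0 0 0 0;0 0 -0.03 0 0 0 0;0 0 -0.05 0 0 0 0;0 0 -0.05 0 0 0 0;0 0 -0.05 0 0 0 0;0 0 -0.04 0 0 0 0;0 0 0 0 0 0 0",
)

```text
time_s: 7.2
position: [0.455, -0.1144, 0.2407]
tool_rot: [[0.357, 0.934, 0.005], [0.934, -0.357, -0.002], [-0.0, 0.006, -1.0]]
ft_force: [-0.1, -0.1, -1.2]
grip_width: 0.0
gripper_force: 0.0
```

```bash
python3 st.py; python3 - <<'E'
from fit import *
q=np.array([.506,.0198,np.radians(68.87)])
b,_=viewer.get_image("side"); a,_=viewer.get_image("top")
im=[]
for c,x,x0,y0 in(("top",a,240,200),("side",b,270,165)):
    s=cv2.resize(x[y0:y0+100,x0:x0+100,::-1],(400,400),interpolation=cv2.INTER_CUBIC)
    for th,col in((0,(0,0,255)),(.08,(0,255,0)),(.16,(255,0,255))):
        p=(proj(c,J(q,(.035+.108*np.sin(th),0,.075+.108*np.cos(th))))-[x0,y0]+.5)*4; cv2.circle(s,tuple(int(v) for v in p),2,col,-1)
    for X in((0,0,.026),(-.1,0,.026),(-.12,0,.026)):
        p=(proj(c,J(q,X))-[x0,y0]+.5)*4; cv2.circle(s,tuple(int(v) for v in p),2,(0,200,255),-1)
    im.append(s)
cv2.imwrite("pics/e1.png",np.hstack(im))
E
```

```text
t 7.2 jig xyz -0.14355738695509895 -0.0007671806151759789 0.24071182157045776 yaw 69.09852311169652 F jig -0.16787755731756104 0.0880841288972458 -1.229787155957934 w 2.7292392382016197e-05 z [ 0.0051 -0.0022 -1.    ]
```

View pics/e1.png

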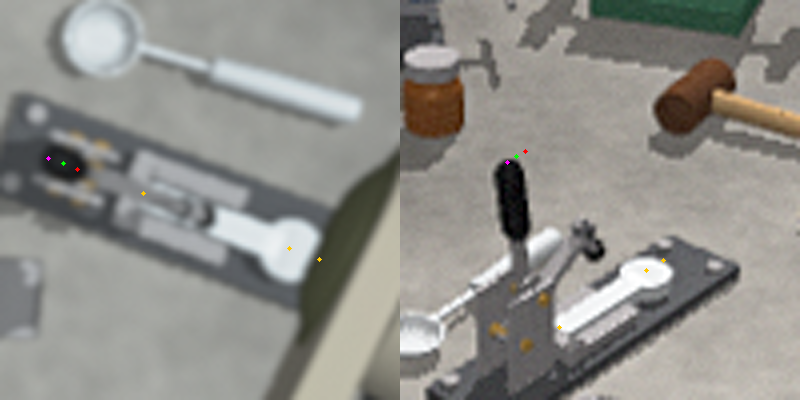

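The blank's disc at (645,270) matches its predicted home position, and the stem reaches the stop. The handle stands at about 0.12–0.16 rad. Next I move in between the arm and the handle.

move_arm(
  plan="0.04 -0.001 0 0 0 0 0;0.05 0 0 0 0 0 0;0.04 0 0 0 0 0 0;0.013 0 0 0 0 0 0;0 0 0.03 0 0 0 0;0 0 0.03 0 0 0 0;0 0 0.018 0 0 0 0;0 0 0 0 0 0 0",
)

```text
time_s: 8.3
position: [0.5033, 0.0195, 0.1586]
tool_rot: [[0.358, 0.934, -0.004], [0.934, -0.358, 0.001], [-0.001, -0.004, -1.0]]
ft_force: [-0.6, -0.1, -0.0]
grip_width: -0.0002
gripper_force: 0.0
```

```bash
python3 st.py; python3 - <<'E'
import numpy as np
for r in(.085,.09):
  for th in np.arange(0.1,1.5,.1):
    x=.035+r*np.sin(th)-.010*np.cos(th); z=.075+r*np.cos(th)+.010*np.sin(th); print(r,round(th,2),"tcp",round(x-.011,4),round(z,4))
E
```

```text
t 8.3 jig xyz -0.0012585423207601431 0.0023972101871932456 0.15860681709696595 yaw 69.04242116690797 F jig -0.33644496383602873 0.5455213962194371 -0.016876084709124384 w -0.0001521421811789716 z [-0.0044  0.0008 -1.    ]
0.085 0.1 tcp 0.0225 0.1606
0.085 0.2 tcp 0.0311 0.1603
0.085 0.3 tcp 0.0396 0.1592
0.085 0.4 tcp 0.0479 0.1572
0.085 0.5 tcp 0.056 0.1544
0.085 0.6 tcp 0.0637 0.1508
0.085 0.7 tcp 0.0711 0.1465
0.085 0.8 tcp 0.078 0.1414
0.085 0.9 tcp 0.0844 0.1357
0.085 1.0 tcp 0.0901 0.1293
0.085 1.1 tcp 0.0952 0.1225
0.085 1.2 tcp 0.0996 0.1151
0.085 1.3 tcp 0.1032 0.1074
0.085 1.4 tcp 0.1061 0.0993
0.09 0.1 tcp 0.023 0.1655
0.09 0.2 tcp 0.0321 0.1652
0.09 0.3 tcp 0.041 0.1639
0.09 0.4 tcp 0.0498 0.1618
0.09 0.5 tcp 0.0584 0.1588
0.09 0.6 tcp 0.0666 0.1549
0.09 0.7 tcp 0.0743 0.1503
0.09 0.8 tcp 0.0816 0.1449
0.09 0.9 tcp 0.0883 0.1388
0.09 1.0 tcp 0.0943 0.132
0.09 1.1 tcp 0.0997 0.1247
0.09 1.2 tcp 0.1043 0.1169
0.09 1.3 tcp 0.108 0.1087
0.09 1.4 tcp 0.111 0.1002
```

move_arm(
  plan="0.01 0.002 0 0 0 0 0;0.008 0 0 0 0 0 0;0.007 0 0 0 0 0 0;0.008 0 0 0 0 0 0;0.008 0 0.001 0 0 0 0;0.008 0 0.002 0 0 0 0;0.008 0 0.003 0 0 0 0",
)

```text
time_s: 9.18
position: [0.5268, 0.0731, 0.1542]
tool_rot: [[0.357, 0.934, 0.0], [0.934, -0.357, 0.0], [0.0, 0.0, -1.0]]
ft_force: [0.4, -0.4, 1.0]
grip_width: 0.0002
gripper_force: 0.2
```

```bash
python3 st.py
```

```text
t 9.175 jig xyz 0.0571608762277393 -0.0001630586450172139 0.15415886992743832 yaw 69.088218111911 F jig -0.21584206933777475 -0.5227259376594426 0.972258776950505 w 0.0002222520649028691 z [ 0.0001  0.     -1.    ]
```

move_arm(
  plan="0.0075 0 0.004 0 0 0 0;0.007 0 0.0045 0 0 0 0;0.007 0 0.005 0 0 0 0;0.006 0 0.006 0 0 0 0",
)

```text
time_s: 9.68
position: [0.5365, 0.0987, 0.1344]
tool_rot: [[0.357, 0.934, 0.0], [0.934, -0.357, 0.0], [0.0, -0.0, -1.0]]
ft_force: [-0.4, -0.8, 0.3]
grip_width: -0.0004
gripper_force: 0.2
```

```bash
python3 st.py; python3 - <<'E'
from h import *
a,_=viewer.get_image("top"); b,_=viewer.get_image("side")
s=[cv2.resize(x,(400,320),interpolation=cv2.INTER_CUBIC) for x in(a[200:300,230:355,::-1],b[175:275,260:385,::-1])]
cv2.imwrite("pics/f1.png",np.hstack(s))
E
```

```text
t 9.675 jig xyz 0.08456217420874106 -4.7752874024892256e-05 0.13442296949556323 yaw 69.0886413033226 F jig -0.8624219533045928 0.04402934236577838 0.3373965824501993 w -0.00039212188329414415 z [ 0.      0.0001 -1.    ]
```

View pics/f1.png

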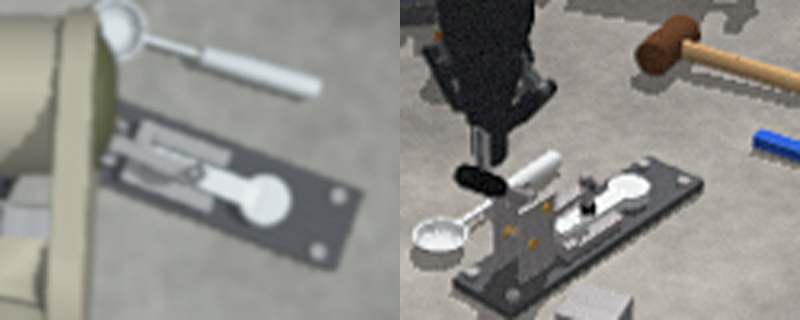

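The handle lies under the fingertips at about 0.9 rad (grip at (480,180)), and the foot is on the stem at (588,208). Next I push through the dead point.

move_arm(
  plan="0.006 0 0.006 0 0 0 0;0.005 0 0.0065 0 0 0 0;0.0045 0 0.007 0 0 0 0;0.004 0 0.008 0 0 0 0",
)

```text
time_s: 10.28
position: [0.5435, 0.1168, 0.1067]
tool_rot: [[0.357, 0.934, 0.0], [0.934, -0.357, 0.0], [0.0, -0.0, -1.0]]
ft_force: [0.8, -0.6, -0.1]
grip_width: -0.0
gripper_force: 0.0
```

```bash
python3 st.py
```

```text
t 10.275 jig xyz 0.10403612441101091 1.0385625850289903e-05 0.10673078260230712 yaw 69.08389532637591 F jig -0.21719264653755888 -0.9919740447557307 -0.1119481243026077 w -4.747944304629024e-05 z [ 0.0001  0.0004 -1.    ]
```

move_arm(
  plan="0.002 0 0.005 0 0 0 0;0.001 0 0.004 0 0 0 0",
)

```text
time_s: 10.52
position: [0.5444, 0.1195, 0.0979]
tool_rot: [[0.357, 0.934, -0.0], [0.934, -0.357, 0.0], [0.0, -0.0, -1.0]]
ft_force: [0.4, -0.1, 0.3]
grip_width: -0.0
gripper_force: 0.0
```

```bash
python3 st.py
```

```text
t 10.525 jig xyz 0.1067953173741539 9.850678706922744e-05 0.0978819231234815 yaw 69.09482442502787 F jig 0.055092123267947574 -0.39056092631265177 0.34422549456438456 w -4.723668770622251e-05 z [-0.0002  0.0001 -1.    ]
```

The force dropped to nothing, which suggests it snapped. I retreat and check.

move_arm(
  plan="0 0 -0.02 0 0 0 0;0 0 -0.04 0 0 0 0;0 0 -0.05 0 0 0 0;0 0 -0.05 0 0 0 0;0 0.05 0 0 0 0 0;0 0.05 0 0 0 0 0;0 0.04 0 0 0 0 0;0 0 0 0 0 0 0",
)

```text
time_s: 11.52
position: [0.6768, 0.0679, 0.2564]
tool_rot: [[0.359, 0.933, -0.002], [0.933, -0.359, 0.0], [-0.0, -0.001, -1.0]]
ft_force: [0.1, 0.2, 0.3]
grip_width: 0.0001
gripper_force: 0.0
```

```bash
python3 st.py; python3 - <<'E'
from fit import *
q=np.array([.506,.0198,np.radians(68.87)])
b,_=viewer.get_image("side")
x0,y0=250,175
s=cv2.resize(b[y0:y0+100,x0:x0+130,::-1],(780,600),interpolation=cv2.INTER_CUBIC)
for X in((0,0,.026),(-.1,0,.026),(.035+.108*np.sin(1.45),0,.075+.108*np.cos(1.45)),(.035+.108*np.sin(1.25),0,.075+.108*np.cos(1.25))):
    p=(proj("side",J(q,X))-[x0,y0]+.5)*6; cv2.circle(s,tuple(int(v) for v in p),3,(0,0,255),-1)
cv2.imwrite("pics/g1.png",s)
E
```

```text
t 11.525 jig xyz 0.10640533722633028 -0.14194947460603866 0.2563881606742734 yaw 68.98557880427902 F jig 0.2511257431236963 0.02700492131223802 0.3485745373238307 w 5.6885128202633536e-05 z [-0.0015  0.0001 -1.    ]
```

View pics/g1.png

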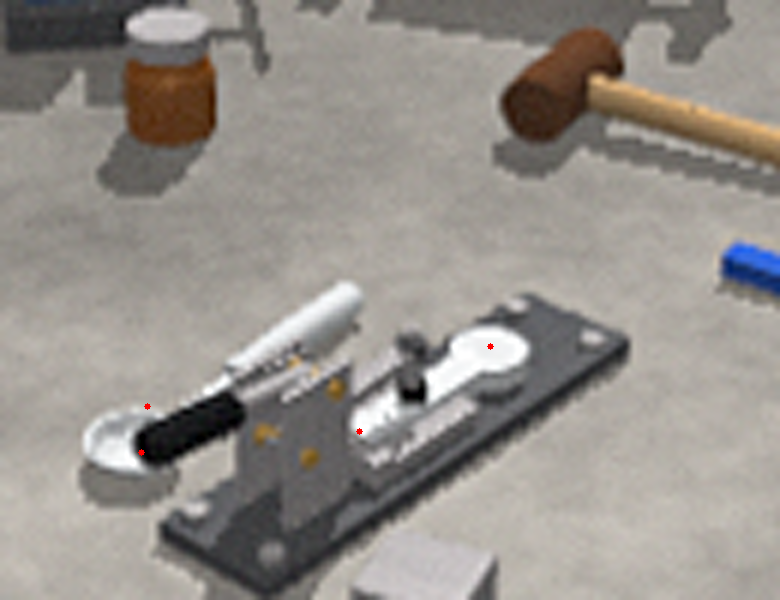

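The grip's end at (141,450) sits on the predicted 1.45 rad dot, so the clamp is locked. The foot presses the stem at (412,385), and the disc at (490,346) is at its home position.

```bash
python3 -c "
from rig import env
print(env.close_job())"
```

```text
the job is handed in; nothing more can be done
None
```

The blank is pushed fully home against the stop, the clamp handle is snapped into lock at about 1.45 rad with its foot on the stem, and the job is handed in at about 11.5 s of the allowed 48 s.

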